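# Caliper a lid knob, then set and hold the sprung tongs to its mark

### The job

Slide the bench caliper's jaw by its red tab until it grips the lid knob lying in it gently, its sprung pad giving some 3 mm, and leave it shut on the knob. Then pick up the sprung tongs, squeeze them until the red pointer stands on the band of the same colour as that knob's glazed top, so that the tip gap equals the knob's diameter, and finish while still holding them there, steady and level, about 10 cm above the table. Leave the two other knobs, the brush pot and the brush alone.

Things in the scene. Friction and masses are not known exactly. Their poses are not given: they have to be found in the camera images.
- caliper: Bench caliper fixed to the table: a brown wooden bed 70 mm (x) by 220 mm (y), top 12 mm above the table. Origin: centre of its underside. Its jaws close along its own y axis. It stands at a different place and turn (up to 0.3 rad) each time.
- fixed_jaw: Dark steel fixed jaw of the caliper, 50 mm wide, 26 mm high; origin coincides with the caliper's origin (not on the jaw). Its measuring face lies at +80 mm along the caliper's y and looks to -y.
- bed (a point): Point on the bed's top surface between the jaws, 45 mm along the caliper's +y from its origin; the knob to be measured lies within about 10 mm of it at the start.
- carriage (a joint): Slide of the caliper's aluminium carriage, m. 0 = fully open (pad face 90 mm from the fixed jaw); grows as the carriage moves along the caliper's +y towards the fixed jaw; at most 0.085. Starts between 0 and 0.015. It has 4 N of dry friction and stays where it is left.
- tab_top (a point): Centre of the top of the red tab on the carriage, 58.5 mm above the table. The tab is 24 mm along the caliper's x, 20 mm along its y, and stands 40 mm above the carriage deck. Pinch it across x from above and slide it along the caliper's +y. The jaw block, at most 37.5 mm above the table, begins 42 mm ahead of the tab's centre.
- pad: Black rubber pad, the moving jaw's measuring face, 40 mm wide, 6 mm thick, its top 37.5 mm above the table. It is sprung on the carriage (see pad_face). Spring 1.5 N per mm, 6 mm of travel; pushed back by the knob it shows the contact force (2 to 4 mm of give = 3 to 6 N). Origin: carried with the pad, at the caliper's underside.
- pad_face (a point): Centre of the pad's measuring face. With the pad free it is 64 mm ahead (+y of the caliper) of tab_top; every mm less than 64 is spring give. When shut on a knob it is the knob's diameter away from the fixed jaw's face.
- knob_small: Fired clay lid knob, round, 24 mm diameter, 29 mm high, cream sides and a yellow glazed top; origin at the centre of its underside. Loose. One of the three knobs (drawn anew each time) lies on the caliper bed between the jaws, the other two stand on the ware board and are left alone.
- knob_medium: Fired clay lid knob, round, 36 mm diameter, 29 mm high, cream sides and a green glazed top; origin at the centre of its underside. Loose. One of the three knobs (drawn anew each time) lies on the caliper bed between the jaws, the other two stand on the ware board and are left alone.
- knob_large: Fired clay lid knob, round, 48 mm diameter, 29 mm high, cream sides and a blue glazed top; origin at the centre of its underside. Loose. One of the three knobs (drawn anew each time) lies on the caliper bed between the jaws, the other two stand on the ware board and are left alone.
- tongs: Sprung steel tongs lying flat on the table, 205 mm long, 85 g, loose: two arms hinged at the near end. Origin: underside, between the black grip plates, 100 mm ahead of the hinge, near the centre of mass; x to the tips (away from the robot, yaw up to 0.5 rad), y across; the +y arm belongs to this body. A white arc on it, 65 mm ahead of the origin, carries three coloured bands.
- tongs_arm (a joint): Squeeze angle (rad): 0 = relaxed, tip gap 66 mm; grows closing. Yellow band: gap 24 mm, 0.223; green: 36 mm, 0.159; blue: 48 mm, 0.096; each reaches 0.0185 either side. The red pointer over the arc rides with this arm. The spring presses each finger with 2 N relaxed, 5 N at blue, 8 N at green, 10 N at yellow. 1 mm between the fingers is about 1.9 mm at the tips.
- tip_a (a point): Inner face of the tip of the +y arm of the tongs, 87 mm ahead of the tongs' origin, 8 mm above their underside. The tip gap is the distance from tip_a to tip_b.
- tip_b (a point): Inner face of the tip of the other arm (with the red pointer).
- grip_a (a point): Middle of the outer face of the black grip plate on the +y arm, 11 mm above the underside. The plates are 26 mm long and 22 mm high from the underside, 53.5 mm apart over their outsides when relaxed, 44 mm at the blue band, 38 mm (and parallel) at green, 32 mm at yellow: pinch them across y, from above.
- grip_b (a point): Middle of the outer face of the grip plate on the other arm.
- ware_board: Fixed plywood ware board 80 by 250 mm, 12 mm thick, with the two other knobs on it; origin centre of underside.
- brush_pot: Bystander: terracotta pot with brushes, 76 mm diameter, 160 mm high with them; origin centre of underside.
- wood_brush: Bystander: a brush lying on the table, about 200 mm long; origin centre of underside.

How it is judged:
By the outcome, as a careful person would: the job done as asked, in the order asked, and still so for the second after the job is handed in, while the arm keeps its last pose, push and grip.
It also fails if it takes over 54 s, if anything falls off the work surface, if the arm or the gripper's body presses on something with over 40 N, if the wrist force passes 120 N, or if a joint passes its speed limit or range.

### The arm

A 6-joint arm with a two-finger parallel gripper is mounted at the origin on the work surface. World frame = base frame: x ahead of the robot, y to its left, z up, the work surface at z = 0. Lengths are in m, angles in rad, forces in N, time in s.
With the tool pointing down it reaches from about 0.325 to 0.9 m from the base axis. Payload 6.1 kg.
Tool frame: the origin (TCP) lies midway between the tips of the shut fingers; the grasp point (between the pads) lies 19 mm behind it; z points along the fingers, y is the line along which they close (so a half turn about z gives the same grasp; the last joint's range is limited). The gripper opens to 85 mm and grips with 20 to 120 N. Pads are 22 mm wide; open, the fingers measure 114 mm over their backs; the gripper's body (76 mm by 85 mm) begins 54 mm behind the grasp point. The pads swing forward as they close: fully open they stand 13 mm farther back than shut.
Start: joints at [0.975, 0.22, 1.526, -0, 1.395, -0.126], TCP at [0.283, 0.557, 0.231] pointing down, gripper open.
Joint ranges: [-2.98, 2.98], [-0.91, 2.08], [0.09, 2.57], [-1.24, 4.39], [0.2, 2.65], [-2.68, 2.68]. Speed limits (rad/s): [2.57, 2.57, 3.01, 3.14, 3.14, 3.14].

### API

Orientations are given as [roll, pitch, yaw] about the fixed x, y, z axes, in that order (R = Rz(yaw) Ry(pitch) Rx(roll)).
In Python, from plant import movep, move_l, set_joints, gripper_to, hold, inverse_kinematics, observe, get_image, get_calibration, Unreachable, job_done gives the robot as it stands. Calls block until the motion is done:
- movep(position, orientation): joint-space move of the TCP to a pose.
- move_l(position, feed=0.15, rotation=None, max_force=None): straight line of the TCP; rotation=None keeps the orientation; feed is the mean speed in m/s. With max_force (N) it stops when the force on the tool has changed by that much, and returns True; else False.
- set_joints(angles): joint-space move.
- gripper_to(opening, f_grip=None): finger opening in m; f_grip is the grip in N (None keeps the last); returns when the fingers have stopped.
- hold(seconds).
- inverse_kinematics(position, orientation): joint angles nearest the present ones, or None.
- observe(): the state.
- get_image(name): name is "side" or "top"; returns (picture, depth): 480x640x3 uint8, red, green, blue; 480x640 float32, m along the optical axis (not along the pixel's ray), 0 where there is no reading.
- get_calibration(name): a dict with "intrinsics" (3x3 intrinsics, pixels), "world_from_camera" (4x4, takes a point from camera to world coordinates). Camera axes: x right, y down, z forward; pixel columns grow to the right and rows downward; lengths in m; the calibration is good to about 2 mm. A picture is of the moment at which its call begins. get_calibration takes no time and is no camera call.
A pose or a line that the arm cannot do raises Unreachable and nothing moves.
- job_done(): hands the job in; it is judged then, once.
The state is a dict: "time_s": time; "q": joint angles; "joint_velocities": joint speeds; "joint_torque": joint torques, N m; "eef_pos": TCP position; "tcp_rot": TCP orientation; "ft_force": force on the tool from outside, world axes, zero at the start; "torque": the same for the moment, N m; "opening": finger opening in m; "grasp_force": force on a finger pad.
Only numpy, scipy, OpenCV 4.12 (cv2) and the standard library are available. Lean on these libraries where they do the work, as an engineer would, in place of code of your own. Each camera call takes 0.05 s, during which the arm holds its last target. There are 200 camera calls.

## Working session

There is one attempt and no reset: what is moved stays moved. The work goes in short steps, each a Python script; the robot and the scene stay as the last script left them, time stands still between calls to the robot, and variables do not carry over. Pictures are saved under pics/ and viewed, at most 10 in all, crops included, and the job is handed in when it is done.

```bash
mkdir -p pics; cat > h.py <<'E'
import numpy as np, cv2
from plant import *
def shot(n,f):
    im,d=get_image(n); cv2.imwrite(f'pics/{f}.png',im[:,:,::-1]); np.savez(f'pics/{f}.npz',im=im,d=d); return im,d
def cam(n):
    c=get_calibration(n); return np.array(c['intrinsics']),np.array(c['world_from_camera'])
def pt(n,u,v,z):
    "pixel ray meets the plane z"
    K,T=cam(n); r=T[:3,:3]@np.linalg.solve(K,[u,v,1]); o=T[:3,3]; return o+r*(z-o[2])/r[2]
def proj(n,p):
    K,T=cam(n); q=K@(T[:3,:3].T@(np.array(p)-T[:3,3])); return q[:2]/q[2]
E
python3 - <<'E'
from h import *
for n in('top','side'):
    shot(n,n+'0'); print(cam(n))
print(observe())
E
```

```text
(array([[600.68892394,   0.        , 322.97273104],
       [  0.        , 600.68892394, 246.58740803],
       [  0.        ,   0.        ,   1.        ]]), array([[-0.00430846, -0.98104808,  0.19371656,  0.33161212],
       [-0.99995083,  0.00595696,  0.00792815, -0.03651102],
       [-0.00893186, -0.19367287, -0.9810255 ,  1.14183965],
       [ 0.        ,  0.        ,  0.        ,  1.        ]]))
(array([[621.41257113,   0.        , 317.06154865],
       [  0.        , 621.41257113, 233.47716689],
       [  0.        ,   0.        ,   1.        ]]), array([[ 0.99696712, -0.05627252,  0.05375846,  0.48616057],
       [-0.07760263, -0.7708912 ,  0.63222194, -0.8501178 ],
       [ 0.00586521, -0.63447628, -0.77292008,  1.06050096],
       [ 0.        ,  0.        ,  0.        ,  1.        ]]))
{'time_s': 0.1, 'q': array([ 9.74921983e-01,  2.21161282e-01,  1.52748202e+00, -1.47008394e-05,
        1.39470710e+00, -1.26087301e-01]), 'joint_velocities': array([-6.27518205e-05, -1.98993737e-03, -3.10634133e-03, -1.93440276e-03,
        4.38067466e-04, -2.46543539e-03]), 'joint_torque': array([ 8.24327708e-04, -4.98239565e+01, -3.90547800e+01, -2.02098463e-04,
        5.67530282e-03, -2.31984279e-05]), 'eef_pos': array([0.28263016, 0.55683917, 0.23030772]), 'tcp_rot': array([-3.13984703e+00, -2.06689559e-04,  2.67180802e+00]), 'ft_force': array([ 0.31599755,  0.50782014, -0.08872401]), 'torque': array([ 0.01973971, -0.00890981, -0.05712119]), 'grasp_force': 0.0, 'opening': 0.08551725452828716}
```

View pics/top0.png

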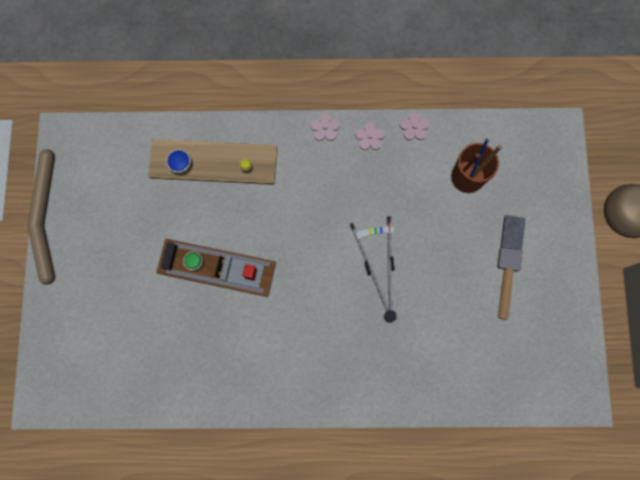

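View pics/side0.png

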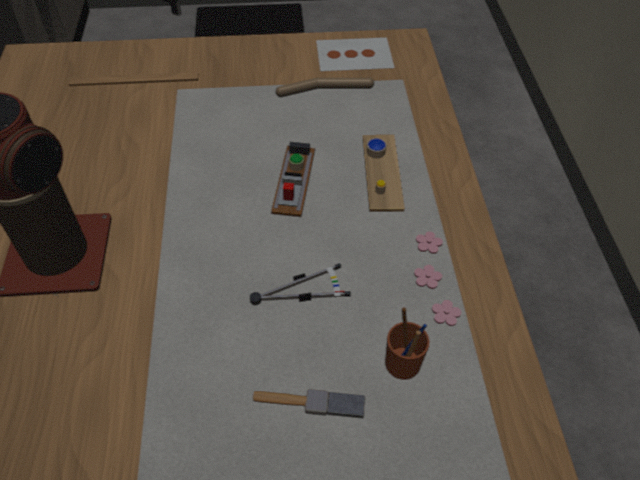

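The knob in the caliper is green (top image 192,261), the tab is at (249,272), and the tongs' hinge is at (390,316). I'll enlarge the caliper and tongs.

```bash
python3 - <<'E'
import cv2,numpy as np
im=cv2.imread('pics/top0.png')
a=cv2.resize(im[230:305,150:283],None,fx=6,fy=6,interpolation=cv2.INTER_CUBIC)
b=cv2.resize(im[210:325,340:410],None,fx=5,fy=5,interpolation=cv2.INTER_CUBIC)
def grid(c,u0,v0,s):
    for u in range(0,c.shape[1],10*s): cv2.line(c,(u,0),(u,6),(255,255,255),1); cv2.putText(c,str(u0+u//s),(u,18),0,.4,(255,255,255))
    for v in range(0,c.shape[0],10*s): cv2.line(c,(0,v),(6,v),(255,255,255),1); cv2.putText(c,str(v0+v//s),(8,v+4),0,.4,(255,255,255))
a=np.clip(a*1.5,0,255).astype('uint8');b=np.clip(b*1.5,0,255).astype('uint8')
grid(a,150,230,6);grid(b,340,210,5)
cv2.imwrite('pics/ca.png',a);cv2.imwrite('pics/cb.png',b)
E
```

```text
(no output)
```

View pics/ca.png

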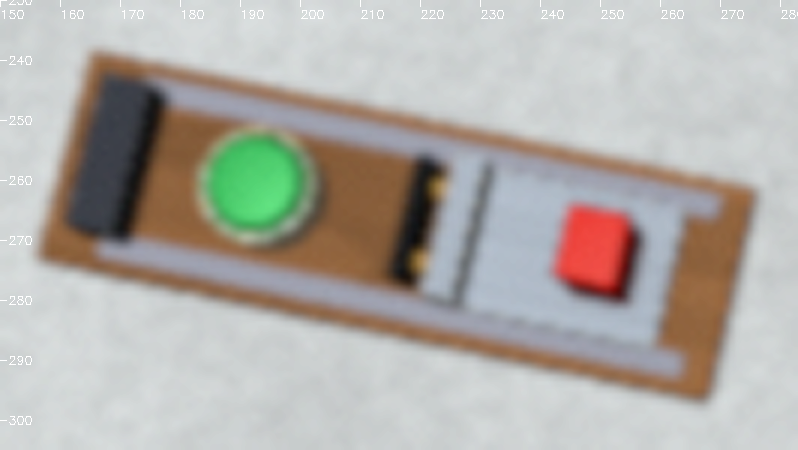

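View pics/cb.png

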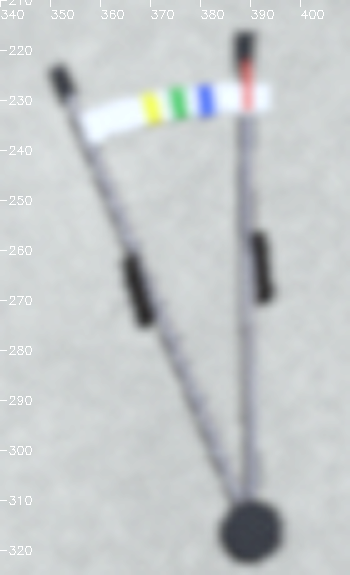

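```bash
cat > meas.py <<'E'
from h import *
z=np.load('pics/top0.npz');im=z['im'];d=z['d']
K,T=cam('top')
def cloud(d):
    v,u=np.mgrid[:480,:640]; P=np.stack([(u-K[0,2])/K[0,0]*d,(v-K[1,2])/K[1,1]*d,d],-1); return P@T[:3,:3].T+T[:3,3]
if __name__=='__main__':
    c=[pt('top',u,v,.012)[:2] for u,v in [(165.5,238.7),(275.5,261.5),(268,296.5),(156.8,273)]]
    c=np.array(c); o=c.mean(0); yv=(c[0]+c[3]-c[1]-c[2])/2; xv=(c[0]+c[1]-c[2]-c[3])/2
    print('bed',o,np.linalg.norm(yv),np.linalg.norm(xv)); ey=yv/np.linalg.norm(yv); th=np.arctan2(-ey[0],ey[1]); ex=np.array([ey[1],-ey[0]])
    print('th',th,np.arctan2(xv[1],xv[0]))
    def loc(p): return np.array([(p[:2]-o)@ex,(p[:2]-o)@ey])*1e3
    W=cloud(d); r=(im[...,0]>90)&(im[...,1]<60)&(im[...,2]<60); r[:,:225]=0;r[:,275:]=0;r[:230]=0;r[300:]=0
    t=W[r&(W[...,2]>.05)]; print('tab',len(t),np.median(t[:,2]),t[:,:2].mean(0),loc(t.mean(0)))
    for n,u,v,zz in [('tabTL',244.7,264,.0585),('tabTR',255,265.5,.0585),('tabBL',242.8,276,.0585),('padL',219.5,256,.0375),('padbot',214.3,276,.0375),('fixT',176.5,246,.038),('fixB',171.5,270,.038),('knob',192,261,.041)]: print(n,loc(pt('top',u,v,zz)))
    print('knob w',W[261,192],'board jaw',W[258,168])
    h=pt('top',390,316,.01);ga=pt('top',367,268.5,.022);gb=pt('top',392.3,263.5,.022);ta=pt('top',352,223.5,.012);tb=pt('top',388.8,217,.012)
    for n,p in zip('h ga gb ta tb'.split(),(h,ga,gb,ta,tb)): print(n,p[:2],W[tuple(int(round(a)) for a in proj('top',p)[::-1])][2])
    print([np.linalg.norm((a-b)[:2]) for a,b in((ga,gb),(ta,tb),(h,ga),(h,gb),(h,ta))])
    print([np.arctan2(*(a-h)[:2][::-1]) for a in (ga,gb,ta,tb)])
E
python3 meas.py
```

```text
bed [0.51573065 0.17642345] 0.2175438596928252 0.06817276698444209
th -0.2126927911852611 -0.19888222632607344
tab 118 0.058038434047996135 [0.49778415 0.10587907] [ -2.65068836 -72.74311229]
tabTL [ 11.06338379 -59.80339882]
tabTR [ 12.23185306 -78.90578197]
tabBL [-11.22524799 -61.54447094]
padL [18.96172591 -6.45674346]
padbot [-19.73241008  -6.03227227]
fixT [20.82628128 77.15385371]
fixB [-25.24661707  74.74914038]
knob [-1.25625637 40.73361041]
knob w [0.52315987 0.21658179 0.04066313] board jaw [0.52936939 0.26207431 0.03917774]
h [ 0.42161688 -0.15253674] 0.015922296475450626
ga [ 0.51012253 -0.11029401] 0.021564704621163333
gb [ 0.51940046 -0.15820257] 0.0246799538102489
ta [ 0.59981756 -0.08363155] 0.016794556709792463
tb [ 0.61227178 -0.15495521] 0.014386492035806553
[np.float64(0.04879866703840021), np.float64(0.07240284566065856), np.float64(0.09806986625079495), np.float64(0.09794759769421567), np.float64(0.19105865577125106)]
[np.float64(0.44531383241456396), np.float64(-0.05787785439446227), np.float64(0.36896403297334185), np.float64(-0.012684409973202717)]
```

```bash
cat > s1.py <<'E'
from h import *
th=-0.206
for yaw in (th+np.pi/2,th-np.pi/2):
    q=inverse_kinematics([.501,.108,.027],[np.pi,0,yaw]); print(yaw,q)
    if q is not None and abs(q[5])<1.7: Y=yaw
print('use',Y)
movep([.501,.108,.14],[np.pi,0,Y])
print(observe()['time_s'],observe()['ft_force'])
print(move_l([.501,.108,.028],feed=.12,max_force=15))
f0=observe()['ft_force']
gripper_to(.020,20)
o=observe();print(o['time_s'],o['eef_pos'],o['opening'],o['grasp_force'],o['ft_force']-f0)
shot('top','top1');shot('side','side1')
E
python3 s1.py
```

```text
1.3647963267948966 [ 5.83488802e-02  2.06639303e-01  1.96543913e+00 -4.44089210e-16
  9.69514216e-01  2.64348880e-01]
-1.7767963267948965 None
use 1.3647963267948966
1.9417 [-0.60020763  0.25331425  0.30045411]
False
3.6083 [0.50157904 0.107891   0.02834223] 0.023711033926008505 24.81602132320404 [0.35428548 0.34031244 0.98859642]
```

```bash
cat > s2.py <<'E'
from h import *
th=-0.206; ey=np.array([-np.sin(th),np.cos(th),0]); ex=np.array([np.cos(th),np.sin(th),0])
p0=observe()['eef_pos']; p0[2]=.028
np.save('p0.npy',p0)
f0=observe()['ft_force']
def rep(s):
    f=[]
    for _ in range(3): f.append(observe()['ft_force']); hold(.03)
    o=observe(); f=np.mean(f,0)-f0
    print(s,round((o['eef_pos']-p0)@ey*1e3,2),'Fy %.2f Fx %.2f Fz %.2f'%(f@ey,f@ex,f[2]),round(o['time_s'],2)); return f@ey
for s in (20,40,44,46): move_l(p0+ey*s/1e3,feed=.06); F=rep(s)
base=F
for s in np.arange(47,57):
    move_l(p0+ey*s/1e3,feed=.02); F=rep(s)
    if F-base<-3.3: break
shot('top','top2');shot('side','side2')
E
python3 s2.py
```

```text
20 20.77 Fy 3.85 Fx -2.29 Fz 3.06 4.29
40 40.09 Fy 2.14 Fx -2.42 Fz 3.85 4.88
44 43.66 Fy -0.04 Fx -1.52 Fz 4.36 5.22
46 45.35 Fy -1.14 Fx -2.70 Fz 4.73 5.58
47 46.14 Fy -2.28 Fx -2.13 Fz 5.06 5.92
48 47.08 Fy -3.01 Fx -2.07 Fz 5.12 6.28
49 48.05 Fy -3.27 Fx -2.47 Fz 5.13 6.62
50 49.07 Fy -2.98 Fx -2.44 Fz 5.36 6.97
51 50.05 Fy -2.50 Fx -2.13 Fz 5.02 7.33
52 51.02 Fy -2.83 Fx -1.68 Fz 5.21 7.67
53 51.88 Fy -3.58 Fx -1.93 Fz 5.27 8.03
54 52.66 Fy -4.88 Fx -1.56 Fz 6.27 8.38
```

```bash
python3 - <<'E'
s=open('s2.py').read()
i=s.index("for s in (20"); s=s[:i].replace("p0=observe()['eef_pos']; p0[2]=.028\nnp.save('p0.npy',p0)","p0=np.load('p0.npy')")+"""
for s in (55,56):
    move_l(p0+ey*s/1e3,feed=.02); F=rep(s)
hold(.2); rep(0)
im,d=shot('top','top3');im2,d=shot('side','side3')
a=cv2.resize(im[225:305,150:283],None,fx=6,fy=6,interpolation=cv2.INTER_CUBIC)
b=cv2.resize(im2[130:225,255:345],None,fx=6,fy=6,interpolation=cv2.INTER_CUBIC)
cv2.imwrite('pics/c3.png',np.clip(b[:,:,::-1]*1.5,0,255).astype('uint8'));cv2.imwrite('pics/c3t.png',a[:,:,::-1])
"""
open('s3.py','w').write(s)
E
python3 s3.py
```

```text
55 53.42 Fy -1.10 Fx 0.43 Fz 0.42 8.82
56 54.21 Fy -1.81 Fx -0.21 Fz 0.85 9.18
0 54.19 Fy -1.88 Fx 0.03 Fz 1.30 9.47
```

View pics/c3.png

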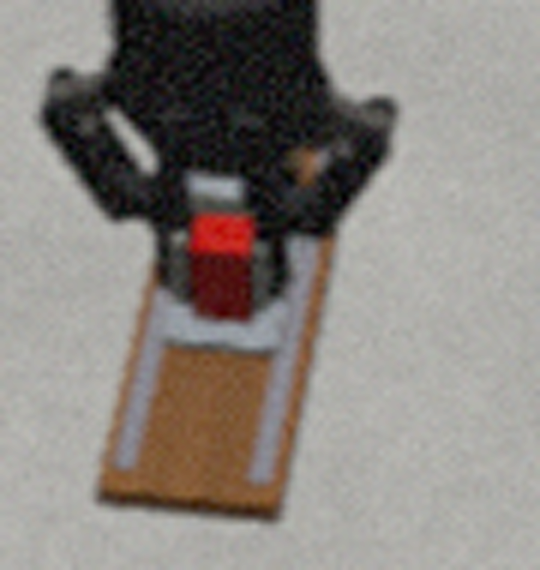

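The tab is still well pinched, seen at crop (222,235), and the force rise suggests about 2.8 mm of give. I'll release, lift and check.

```bash
python3 - <<'E'
from h import *
th=-0.206; ey=np.array([-np.sin(th),np.cos(th),0])
gripper_to(.085); p=observe()['eef_pos']; move_l([p[0],p[1],.16],feed=.2)
movep([.517,-.134,.12],[np.pi,0,.185])  # clears view, next station
o=observe();print(o['time_s'],o['q'],o['tcp_rot'])
im,d=shot('top','top4')
a=cv2.resize(im[230:305,150:283],None,fx=6,fy=6,interpolation=cv2.INTER_CUBIC)[:,:,::-1]
a=np.clip(a*1.5,0,255).astype('uint8')
cv2.imwrite('pics/c4.png',a)
E
```

```text
12.1583 [-4.00089951e-01  1.14205916e-01  1.86687517e+00  5.28873220e-04
  1.16135966e+00  9.83805056e-01] [-3.14071910e+00  4.37567365e-04  1.86690765e-01]
```

View pics/c4.png

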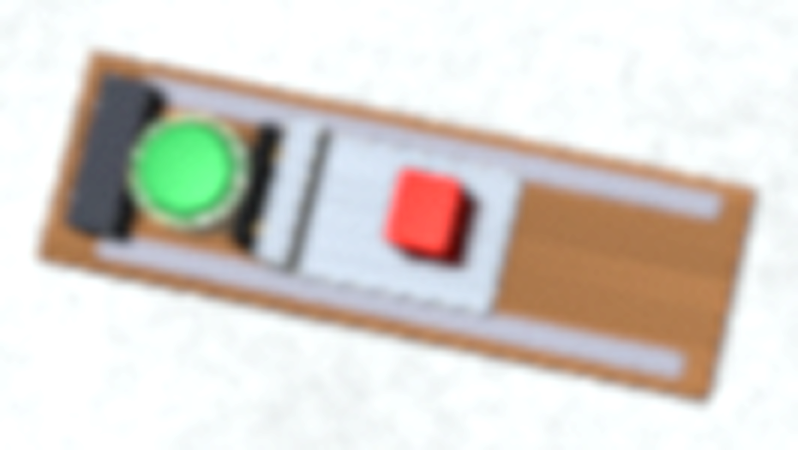

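```bash
cat > prof.py <<'E'
from h import *
import sys
th=-0.206; ex=np.array([np.cos(th),np.sin(th),0]);ey=np.array([-np.sin(th),np.cos(th),0]); o=np.array([.5157,.1764,0])
K,T=cam('top')
def rect(f,z,ch=slice(None)):
    im=np.load(f'pics/{f}.npz')['im'].astype('float32')
    y=np.arange(-80,85,.5);x=np.arange(-17,17.1,.5)
    P=o+(x[:,None,None]*ex+y[None,:,None]*ey)/1e3; P[...,2]=z
    q=(P-T[:3,3])@T[:3,:3]@K.T; q=q/q[...,2:]
    return y,x,cv2.remap(im,q[...,0].astype('float32'),q[...,1].astype('float32'),cv2.INTER_CUBIC)
out=[];Y={}
for f in('top0',sys.argv[1]):
    y,x,r=rect(f,.0375); g=r.mean(2); out.append(r)
    p=g[(abs(x)>12)].mean(0); Y[f]=p
    y,x,r2=rect(f,.0585); red=np.clip(r2[...,0]-r2[...,1:].max(2)-30,0,None)[abs(x)<8].mean(0)
    m=red.max()/2; i=np.where(red>m)[0]; e=[np.interp(m,red[[i[0]-1,i[0]]],y[[i[0]-1,i[0]]]),np.interp(-m,-red[[i[-1],i[-1]+1]],y[[i[-1],i[-1]+1]])]
    print(f,'tab edges',np.round(e,2))
    s=60 if f!='top0' else 0
    lo,hi=((-20,2) if f=='top0' else (28,52)); k=(y>=lo)&(y<=hi); print(lo,np.round(p[k][::2]).astype(int))
# sub-pixel shift of tab and of pad by template matching, y only
def shift(a,b,y0,y1,c):
    t=c(a)[:,(y>=y0)&(y<y1)].astype('float32'); m=cv2.matchTemplate(c(b).astype('float32'),t,cv2.TM_CCOEFF_NORMED)[0]; i=m.argmax(); 
    return y[0]+.5*(i+.5*(m[i-1]-m[i+1])/(m[i-1]-2*m[i]+m[i+1]))-y[y>=y0][0],m[i]
gr=lambda r:r.mean(2)
print('block+deck groove shift',shift(*out,-34,-18,gr),'tab',shift(*out,-85,-60,lambda r:r[...,0]-r[...,1]) if 0 else '')
E
python3 prof.py top4
```

```text
top0 tab edges [-78.84 -60.05]
-20 [122 118 112 102  89  75  61  47  36  26  20  18  22  27  36  45  53  59
  62  64  65  65  65]
top4 tab edges [-25.85  -6.85]
28 [135 145 149 151 151 150 145 136 119  97  72  49  31  24  24  28  36  45
  55  62  69  74  79  85  91]
block+deck groove shift (np.float64(52.7403771430254), np.float32(0.98489636)) tab
```

```bash
cat >> prof.py <<'E'
f=sys.argv[1]
y,x,r=rect(f,.041)
g=np.clip(r[...,1]-np.maximum(r[...,0],r[...,2])-20,0,None); prof=g[abs(x)<4].mean(0); m=prof.max()/2; i=np.where(prof>m)[0]; print('green edges',y[i[0]],y[i[-1]])
y,x,r=rect(f,.038); p=r.mean(2)
for n in (abs(x)<4,abs(x)>15): k=(y>=34)&(y<=84); print(np.round(p[n].mean(0)[k][::2]).astype(int))
y,x,r=rect('top0',.041)
g=np.clip(r[...,1]-np.maximum(r[...,0],r[...,2])-20,0,None); prof=g[abs(x)<4].mean(0); m=prof.max()/2; i=np.where(prof>m)[0]; print('green edges0',y[i[0]],y[i[-1]])
y,x,r=rect('top0',.038); p=r.mean(2); print(np.round(p[abs(x)>12].mean(0)[k][::2]).astype(int))
E
python3 prof.py top4 | tail -8
python3 - <<'E'
import cv2,numpy as np,sys
sys.argv=['x','top4']
import io,contextlib
with contextlib.redirect_stdout(io.StringIO()):
    exec(open('prof.py').read().replace("pics/","pics/"),globals()) if 0 else None
E
```

```text
104 103 101  99  98  95  94  93  93  93  90  83  73  64  58]
[143 133 113  91  64  43  27  22  24  30  40  50  60  67  72  73  76  79
  84  89  94  97  98  98  98  99  99 101 102 104 105 107 109 111 113 112
 112 108 103  93  83  67  53  37  27  23  25  32  40  47  51]
green edges0 27.5 55.0
[87 88 87 87 86 86 86 86 85 84 84 85 86 88 88 88 87 86 84 83 79 76 71 68
 66 65 65 64 65 65 65 65 65 65 65 65 66 65 64 60 54 44 34 23 16 14 18 24
 31 37 41]
```

The carriage is shut on the knob: the tab-to-pad distance in the image is about 61 mm, so the give is about 2.9 mm, which agrees with the force. Now the tongs.

```bash
python3 - <<'E'
from h import *
print(move_l([.517,-.134,.001],feed=.1,max_force=12)); 
gripper_to(.046,40); o=observe(); print(o['time_s'],o['opening'],o['grasp_force'],o['eef_pos'])
gripper_to(.038,40); o=observe(); print(o['time_s'],o['opening'],o['grasp_force'],o['eef_pos'],o['ft_force'])
move_l([.517,-.134,.03],feed=.06); hold(.3)
o=observe(); print(o['time_s'],o['opening'],o['grasp_force'],o['ft_force'])
im,d=shot('side','side5'); im2,d=shot('top','top5')
a=cv2.resize(im[220:340,230:380],None,fx=4,fy=4,interpolation=cv2.INTER_CUBIC); b=cv2.resize(im2[200:330,345:415],(258,480),interpolation=cv2.INTER_CUBIC)
a=cv2.resize(a,(540,480)); cv2.imwrite('pics/c5.png',np.clip(np.hstack([a,b])[:,:,::-1]*1.4,0,255).astype('uint8'))
E
```

```text
False
14.0167 0.04591675460846045 5.576830967911519 [ 0.51786823 -0.13442803  0.00202107]
14.2667 0.038297677892130365 9.332937598228455 [ 0.51847796 -0.13479402  0.00260595] [-0.87956082 -0.3407861   8.87324828]
15.2 0.03838117473374498 7.311374098062515 [ 0.36503087  0.04089549 -1.2896917 ]
```

View pics/c5.png

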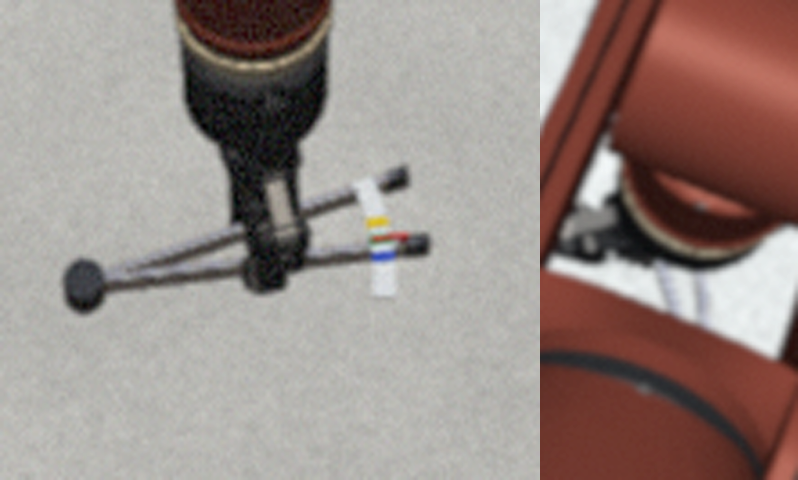

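The red pointer lies over the green band, at crop (385,240), just above blue, and the tongs are held. Now I'll lift them to 10 cm and check.

```bash
python3 - <<'E'
from h import *
move_l([.517,-.134,.1015],feed=.06); hold(.6)
o=observe(); print(o['time_s'],o['opening'],o['grasp_force'],o['eef_pos'],o['tcp_rot'],abs(o['joint_velocities']).max())
im,d=shot('side','side6')
K,T=cam('side')
v,u=np.mgrid[:480,:640]; W=np.stack([(u-K[0,2])/K[0,0]*d,(v-K[1,2])/K[1,1]*d,d],-1)@T[:3,:3].T+T[:3,3]
for n,r in (('hinge',np.hypot(W[...,0]-.42,W[...,1]+.15)<.03),('tips',np.hypot(W[...,0]-.60,W[...,1]+.12)<.035)):
    m=r&(W[...,2]>.08)&(W[...,2]<.14)&(d>0); print(n,m.sum(),np.percentile(W[m][:,2],[10,50,90]))
c=proj('side',[.58,-.12,.11]).astype(int); print(c)
a=im[c[1]-30:c[1]+30,c[0]-50:c[0]+30]
cv2.imwrite('pics/c6.png',np.clip(cv2.resize(a,(800,600),interpolation=cv2.INTER_CUBIC)[:,:,::-1]*1.4,0,255).astype('uint8'))
E
```

```text
17.2417 0.03806579680531009 7.312963306903839 [ 0.51699552 -0.1340048   0.10149048] [3.14157453e+00 1.19122937e-05 1.84977215e-01] 0.002387586157328036
hinge 226 [0.10344592 0.11191041 0.11602268]
tips 303 [0.10447905 0.11321034 0.1169888 ]
[333 251]
```

View pics/c6.png

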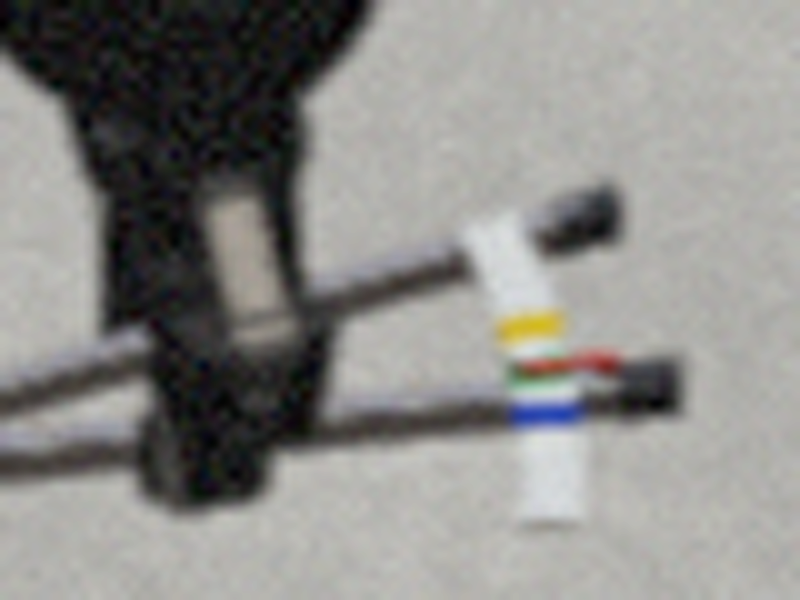

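The pointer is at crop (570,362), over the green band at (545,375). The small upward offset is parallax, because the pointer sits above the arc. The tongs are level, with the hinge and tips within about 1 mm of each other in height.

```bash
python3 -c "
from plant import *
print(job_done())"
```

```text
the job is handed in; nothing more can be done
None
```

The job is handed in, with no verdict shown: the caliper is shut on the green-topped medium knob with roughly 3 mm of give (estimated from force and images), and the tongs are held level about 10 cm up with the pointer on green.

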